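# Take the round master from its clamshell case to the test fixture

## Robot

A 7-joint arm with a two-finger parallel gripper is mounted at the origin on the work surface. World frame = base frame: x ahead of the robot, y to its left, z up, the work surface at z = 0. Lengths are in m, angles in rad, forces in N, time in s.
With the tool pointing down it reaches from about 0.4 to 0.85 m from the base axis. Payload 10.4 kg.
Tool frame: the origin (TCP) lies at the centre of the arm's flange, where the gripper is bolted on; the fingertips stand 182 mm ahead of it and the grasp point (between the pads) lies r.grasp_offset ahead of it (r.grasp_offset is the distance from the TCP to the grasp point, in m); z points along the fingers, y is the line along which they close (so a half turn about z gives the same grasp; the last joint's range is limited). The gripper opens to 87 mm and grips with 3 to 60 N. Pads are 19 mm wide; open, the fingers measure 117 mm over their backs; the gripper's body (75 mm by 190 mm) begins 51 mm behind the grasp point.
Start: joints at [-1.153, 0.332, -0.065, 1.46, 0.022, 1.35, -0.088], TCP at [0.267, 0.565, 0.405] pointing down, gripper open.
Joint ranges: [-2.6, 2.6], [-0.5, 2.12], [-1.47, 1.34], [0.16, 2.42], [-1.27, 4.41], [0.06, 2.06], [-2.6, 2.6]. Speed limits (rad/s): [2.22, 2.22, 2.79, 2.79, 3.14, 3.14, 3.14].

## Interface

Orientations are given as a unit quaternion [x, y, z, w].
In Python, from bench import status, vision, job, spotter, r gives the robot as it stands. The module is installed in compiled form; this text tells all that it offers.
- The arm moves only by the tool play_rows, never from a script. Its argument "series" is a list of rows, each a list of 6 numbers: the shift along the tool's x, y, z each as a share of 150 mm, from -1 to 1, then the turn, a rotation vector about the tool's x, y, z each as a share of 30 degrees, from -1 to 1. In form: [[x, y, z, ax, ay, az], ...]. A call has 1 to 5 rows; each row is the pose to reach, as a shift and turn from the pose commanded when the call began, along the tool's axes at that moment; what a row does not reach only later rows make up. A row lasts 1/10 s, in which the tool goes at most 50 mm and 8.59 degrees, less where a joint would pass 70% of its speed; a pose out of reach is approached as far as the arm can. A call with a number of a shift or a turn outside -1 to 1 is refused whole. A call with a gripper value outside its range is refused whole. "fingers" is the opening, from -1 (shut) to 1 (fully open), set as the call begins (left out, the last holds). The fingers move at their own pace and stop on an object; "squeeze" is the grip in N (left out, the last holds). Time passes only in rows, so rows that repeat a pose let the fingers close. It gives the time, the measured TCP pose, the force, the opening and the grip force at its end, in the units of the state.
- status.read_state(): the state, without advancing time (a new reading comes with each control period).
- vision.camera(name): name is "side" or "top"; returns the picture (420x560x3 uint8, blue, green, red); there is no depth.
- vision.calibration(name): a dict with "fx", "fy", "cx", "cy" (pixels), "rvec" (rotation vector, rad) and "tvec" (3), from world to camera coordinates, as OpenCV has them. Camera axes: x right, y down, z forward; pixel columns grow to the right and rows downward; lengths in m; the calibration is good to about 2 mm. A picture is of the moment at which its call begins. calibration takes no time and is no camera call.
- job.close_job(): hands the job in; it is judged then, once.
Trained networks look in the newest picture that a camera, given by its name, has taken for a name from the list of things; names that differ only in an ending like _2 or _b are one class to them, and where a whole thing is asked for, a point or a joint stands for the part that bears it (a point fixed in the world has none). Each returns a list of dicts, best first, with "conf" (0 to 1); they miss things now and then, are a little off and sometimes report something else, mostly with a low value. They report only what shows in the picture. A call takes as long as a camera call. They do not tell look-alikes from the thing itself.
- spotter.boxes_of(camera, name): "point" ([x, y, z] in m, in world coordinates, good to about 4 mm: the middle of the surface that is visible of it).
- spotter.regions_of(camera, name): "pixels" (420x560 bool, what is visible of it).
The state is a dict: "time": time; "joint_positions": joint angles; "joint_vel": joint speeds; "joint_torque": joint torques, N m; "ee_pos": TCP position; "eef_rot": TCP orientation; "ft_force": force on the tool from outside, world axes, zero at the start; "torque": the same for the moment, N m; "width": finger opening in m; "grip_force": force on a finger pad.
Only numpy, scipy, OpenCV 4.12 (cv2) and the standard library are available. Lean on these libraries where they do the work, as an engineer would, in place of code of your own. Each camera call takes 0.05 s, during which the arm holds its last target. There are 200 camera calls.

## Task

Open the larger dark grey clamshell case by its front tab, taking the lid past its balance point so that it stays open by itself. Then lift the round steel master out of the case and set it down gently, upright, in the square framed nest on top of the test fixture, and leave the case open.

Things in the scene. Friction and masses are not known exactly. Their poses are not given: they have to be found in the camera images.
- case: Larger dark grey clamshell case, fixed: 110 mm deep (x), 200 wide (y), 74 high shut (base 34, hollow lid 40, walls 4). Origin: centre of underside; +x from tabbed front to hinged back. Hinge line along y at x = +55, z = 34.5 mm. Inside, 56 mm square foam pockets 6 mm deep at y = +48 and -48 mm, floors at z = 10 mm, hold the round master and a square one as high, in either order.
- lid_tab (a point): Middle of the tab on the front of the case's lid. Lid shut, the tab stands out level to the front, 40 mm long (case x -95 to -55 mm), 24 wide (y -12 to +12), 10 thick (z 36.5 to 46.5), free below and in front; it rises on an arc of 130 mm about the hinge line. Its sides can be pinched from above, closing along the case's y, and it turns between the pads as the lid rises.
- case_lid (a joint): Angle of the case's lid: 0 is shut, 1.95 rad is fully open on its stop, leaning back beyond upright. The lid weighs about 0.2 kg and the hinge is nearly free: let go below about 1.15 rad it falls shut; let go beyond that it falls back on the stop and stays.
- round_master: Round steel master, 52 mm high, 0.2 to 0.35 kg, upright in one of the case's two pockets: round foot 40 mm across, 16 high; neck 16 across; round grip knob 26 across, from 30 to 52 mm above the underside, above the rim of the case's base. Origin: centre of its underside, z up. The master beside it is square in plan and not wanted.
- fixture: Low test fixture, fixed: two cream plates 150 mm square on four brass columns, 48 mm high. Origin: centre of its underside, z up. In the middle of its top is the nest: a square aluminium frame 70 mm inside, 86 outside, rim 6 mm high; the nest's floor is the top plate, 48 mm above the origin. The taller fixture stacks at the back have no frame.
Not all that is in view belongs to the job. Leave any orange or purple look-alike of the case alone.

How it is judged:
On the way, in this order (a step that is already met when the one before it is completed fails the run):
1. the lid stands open past its balance point, untouched by the robot (value of joint case_lid above 1.6 rad and contact force between each of the arm, the fingers and case below 0.5 N), for 0.2 s.
2. the round master has been lifted out of the case while the lid stands open (z of round_master in the frame of case above 0.05 m and value of joint case_lid above 1.6 rad), for 0.1 s.
At the end, for the whole second after the job is handed in: The lid of the case stands open (beyond 1.6 rad) and the round master, released and at rest, stands upright (within 0.1 rad) flat on the floor of the fixture's nest, inside the frame: its axis within 24 mm of the nest's centre and its underside within 3 mm of the nest's floor (value of joint case_lid above 1.6 rad and horizontal distance between round_master and fixture below 0.024 m and z of round_master in the frame of fixture between 0.045 and 0.051 m and angle between round_master's own z axis and vertical below 0.1 rad and linear speed of round_master below 0.02 m/s and contact force between the fingers and round_master below 0.1 N); the robot touches nothing.
It fails at once if the round master is dropped or thrown (it moves faster than 0.7 m/s, a fall of about 25 mm, out of the fingers) (linear speed of round_master above 0.7 m/s and contact force between the fingers and round_master below 0.1 N).
It fails at once if the round master is tipped over (angle between round_master's own z axis and vertical above 0.8 rad).
It also fails if it takes over 59 s, if anything falls off the work surface, if the arm or the gripper's body presses on something with over 40 N, if the wrist force passes 120 N, or if a joint passes its speed limit or range.

## Working session

There is one attempt and no reset: what is moved stays moved. The work goes in short steps, Python scripts to look and compute and a tool call to move; the robot and the scene stay as the last step left them, time stands still between calls to the robot, and variables do not carry over. Pictures are saved under pics/ and viewed, at most 10 in all, crops included, and the job is handed in when it is done.

Besides the shell and the picture viewer there is one more tool, called in YAML: its name, and indented under it one key for each argument. play_rows: Moves the arm, as the interface text tells. Shift numbers are shares of 150 mm and turn numbers shares of 30 degrees, none past 1 either way. Its arguments: {"type":"object","properties":{"series":{"type":"array","items":{"type":"array","items":{"type":"number"}}},"fingers":{"type":"number"},"squeeze":{"type":"number"}},"required":["series"]}

```bash
mkdir -p pics; python3 - <<'E'
from bench import status, vision, job, spotter, r
import cv2,numpy as np
a=vision.camera("top");b=vision.camera("side")
cv2.imwrite("pics/t0.png",a);cv2.imwrite("pics/s0.png",b)
print(r.grasp_offset,status.read_state())
for c in("top","side"):
    k=vision.calibration(c);print(c,k)
    for n in("case","lid_tab","round_master","fixture"):
        print(n,[(round(d["conf"],2),np.round(d["point"],3)) for d in spotter.boxes_of(c,n)])
E
```

```text
0.1635 {'time': 0.1, 'joint_positions': array([-1.15262718,  0.33282456, -0.06466544,  1.46083358,  0.02161858,
        1.34991513, -0.08847475]), 'joint_vel': array([-0.00055206, -0.00149267,  0.00100069, -0.00108161,  0.00171365,
        0.00088525, -0.00106204]), 'joint_torque': array([ 1.20042223e-03, -6.24543500e+01,  2.43322074e-02, -3.90713561e+01,
       -6.15033461e-02,  3.66177550e-02,  7.30942816e-05]), 'ee_pos': array([0.26661442, 0.56516116, 0.4040347 ]), 'eef_rot': array([ 2.18597358e-01,  9.75814932e-01, -6.35017981e-04, -9.77541116e-05]), 'ft_force': array([1.0129061 , 0.96728151, 1.18024066]), 'torque': array([-0.03750017,  0.03856715, -0.03192808]), 'grip_force': 0.0, 'width': 0.08709241151547394}
top {'fx': 482.44763473014257, 'fy': 482.44763473014257, 'cx': 278.6941828002621, 'cy': 212.89578434857108, 'rvec': array([ 2.15438523, -2.04951073,  0.22053936]), 'tvec': array([-0.02581626,  0.42629543,  0.8683172 ])}
case [(0.74, array([ 0.275, -0.256,  0.078])), (0.72, array([0.229, 0.273, 0.075])), (0.67, array([0.504, 0.219, 0.075]))]
lid_tab [(0.74, array([ 0.267, -0.256,  0.075])), (0.6, array([0.507, 0.216, 0.074])), (0.59, array([0.226, 0.275, 0.074]))]
round_master []
fixture [(0.57, array([0.503, 0.219, 0.069]))]
side {'fx': 395.1597361327532, 'fy': 395.1597361327532, 'cx': 282.48885556974227, 'cy': 206.20339438112626, 'rvec': array([ 2.25677814, -0.25220821,  0.09685662]), 'tvec': array([-0.40348445,  0.11780569,  0.73785037])}
case [(0.77, array([ 0.277, -0.281,  0.074])), (0.61, array([0.23 , 0.208, 0.07 ])), (0.6, array([0.503, 0.172, 0.072]))]
lid_tab [(0.68, array([0.226, 0.235, 0.071])), (0.6, array([ 0.277, -0.28 ,  0.073]))]
round_master []
fixture [(0.94, array([ 0.5  , -0.253,  0.051]))]
```

View pics/t0.png

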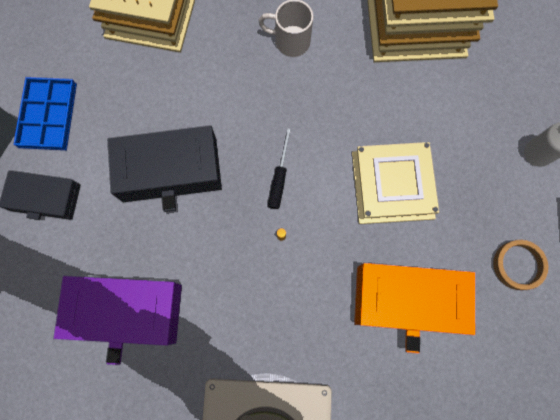

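View pics/s0.png

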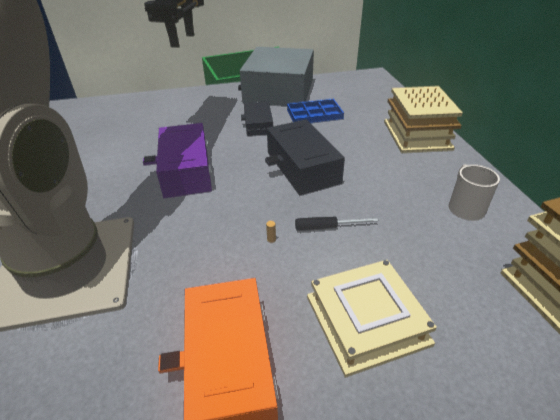

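The top view shows the dark case with corners near (108,137), (215,128) and (220,190), and its tab at (169,200), facing the robot. The framed nest is centred near (399,180). Next I'll fit both poses from the silhouettes.

```bash
cat > h.py <<'E'
from bench import status, vision, job, spotter, r
import cv2,numpy as np
from scipy.optimize import minimize
from scipy.spatial.transform import Rotation as R
K={c:vision.calibration(c) for c in("top","side")}
def proj(c,P):
    k=K[c];A=np.array([[k["fx"],0,k["cx"]],[0,k["fy"],k["cy"]],[0,0,1]])
    return cv2.projectPoints(np.array(P,float).reshape(-1,1,3),k["rvec"],k["tvec"],A,None)[0][:,0]
def box(x0,x1,y0,y1,z0,z1): return np.array([[x,y,z] for x in(x0,x1) for y in(y0,y1) for z in(z0,z1)])
def place(P,p): 
    c,s=np.cos(p[2]),np.sin(p[2]);return np.c_[p[0]+c*P[:,0]-s*P[:,1],p[1]+s*P[:,0]+c*P[:,1],P[:,2]]
def sil(c,boxes,p,S=4):
    m=np.zeros((420*S,560*S),np.uint8)
    for b in boxes:
        h=cv2.convexHull(((proj(c,place(b,p))+.5)*S).astype(np.int32));cv2.fillConvexPoly(m,h,1)
    return cv2.resize(m*255,(560,420),interpolation=cv2.INTER_AREA)/255.
def fit(masks,boxes,p0):
    def cost(p):
        t=0
        for c,m in masks.items():
            s=sil(c,boxes,p);t+=1-np.minimum(s,m).sum()/np.maximum(s,m).sum()
        return t
    o=minimize(cost,p0,method="Nelder-Mead",options=dict(initial_simplex=np.array(p0)+np.array([[0,0,0],[.02,0,0],[0,.02,0],[0,0,.15]]),xatol=1e-4,fatol=1e-5))
    return o.x,o.fun
CASE=[box(-.055,.055,-.1,.1,0,.074),box(-.095,-.055,-.012,.012,.0365,.0465)]
FIX=[box(-.075,.075,-.075,.075,0,.048)]
E
python3 - <<'E'
from h import *
for c in K: vision.camera(c)
out={}
def near(c,n,p):
    u=proj(c,[p])[0];best=None
    for d in spotter.regions_of(c,n):
        m=d["pixels"];ys,xs=np.nonzero(m)
        e=np.hypot(xs.mean()-u[0],ys.mean()-u[1]);print(c,n,round(d["conf"],2),xs.mean().round(),ys.mean().round(),m.sum())
        if e<30 and (best is None or e<best[0]): best=(e,m)
    return None if best is None else best[1].astype(float)
for n,B,p0 in(("case",CASE,[.504,.21,-.1]),("fixture",FIX,[.5,-.253,0.1])):
    M={c:m for c in K if (m:=near(c,n,[p0[0],p0[1],.05])) is not None}
    for s in [M]+[{c:m} for c,m in M.items()]: print(n,list(s),fit(s,B,p0))
a=vision.camera("top")
# nest frame
p=fit(M,FIX,[.5,-.253,.1])[0]
cc=fit({c:m for c in K if (m:=near(c,"case",[.504,.21,.05])) is not None},CASE,[.504,.21,-.1])[0]
im=cv2.resize(a,None,fx=2,fy=2,interpolation=cv2.INTER_CUBIC)
q=lambda P,pp:((proj("top",place(np.array(P),pp))+.5)*2).astype(np.int32)
for s,z in((.035,.054),(.043,.054),(.075,.048)): cv2.polylines(im,[q([[s,s,z],[s,-s,z],[-s,-s,z],[-s,s,z]],p)],True,(0,0,255),1)
cv2.polylines(im,[q([[.055,.1,.074],[.055,-.1,.074],[-.055,-.1,.074],[-.055,.1,.074]],cc)],True,(0,0,255),1)
cv2.polylines(im,[q([[-.055,.012,.0465],[-.095,.012,.0465],[-.095,-.012,.0465],[-.055,-.012,.0465]],cc)],True,(0,255,0),1)
cv2.imwrite("pics/f.png",im[200:520,180:920])
E
```

```text
top case 0.94 164.0 164.0 7252
top case 0.81 415.0 300.0 8031
top case 0.56 118.0 312.0 8130
side case 0.95 182.0 161.0 3692
side case 0.89 225.0 355.0 12004
side case 0.66 304.0 157.0 4142
side case 0.15 303.0 152.0 3189
case ['top', 'side'] (array([0.51602659, 0.22220098, 0.17789402]), np.float64(0.26493340096550644))
case ['top'] (array([0.51629674, 0.22189073, 0.17934114]), np.float64(0.028803657340063626))
case ['side'] (array([0.51422192, 0.22943617, 0.19811099]), np.float64(0.22663774030305783))
top fixture 0.67 394.0 183.0 6151
side fixture 0.7 369.0 317.0 9707
fixture ['top', 'side'] (array([ 0.50236269, -0.22847888,  0.11807086]), np.float64(0.1261340589489558))
fixture ['top'] (array([ 0.50486579, -0.22654965,  0.10374557]), np.float64(0.061836641068874876))
fixture ['side'] (array([ 0.50054264, -0.22988173,  0.11907951]), np.float64(0.05386159510891386))
top case 0.63 415.0 300.0 7937
top case 0.6 164.0 165.0 7317
top case 0.56 118.0 312.0 8153
side case 0.95 182.0 161.0 3692
side case 0.89 225.0 355.0 12004
side case 0.66 304.0 157.0 4142
side case 0.15 303.0 152.0 3189
```

View pics/f.png

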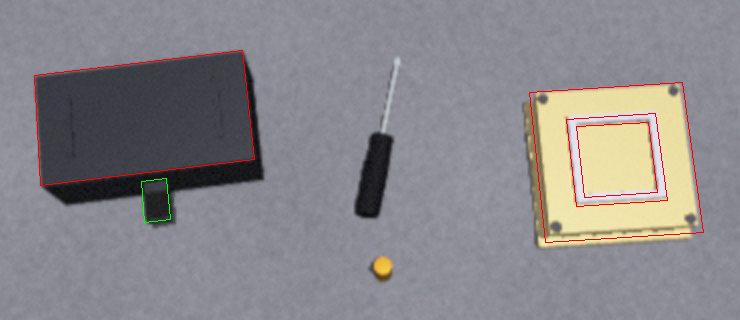

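```bash
cat >> h.py <<'E'
C=np.array([.516,.222,.178]); F=np.array([.503,-.228])
G=r.grasp_offset
def cw(x,y,z): return place(np.array([[x,y,z]]),C)[0]
def down(a): # tool z down, tool y at world angle a
    y=np.array([np.cos(a),np.sin(a),0]);z=np.array([0,0,-1.]);return R.from_matrix(np.c_[np.cross(y,z),y,z])
RC=down(C[2]+np.pi/2)
def now():
    s=status.read_state();return s["ee_pos"],R.from_quat(s["eef_rot"])
def row(a,b): # pose a -> b
    d=a[1].inv().apply(b[0]-a[0])/.15; w=np.degrees((a[1].inv()*b[1]).as_rotvec())/30
    return [float(v) for v in np.round(np.r_[d,w],3)]
def tcp(g,Rt): return (np.array(g)-G*Rt.apply([0,0,1]),Rt)
def arc(th,rad=.135,h=.007):
    x=-rad*np.cos(th)+h*np.sin(th);z=rad*np.sin(th)+h*np.cos(th)
    return tcp(cw(.055+x,0,.0345+z),RC)
E
python3 - <<'E'
from h import *
a=now();t=arc(0);up=(t[0]+[0,0,.1],t[1])
W=[a]
rv=(a[1].inv()*up[1]).as_rotvec()
for f in(1/3,2/3,1): W.append((a[0]+f*(up[0]-a[0]),a[1]*R.from_rotvec(rv*f)))
W.append(t)
for i in range(len(W)-1): print(row(W[i],W[i+1]),W[i+1][0].round(3))
E
```

```text
[-0.682, -0.557, 0.222, 0.0, 0.0, -0.394] [0.324 0.446 0.372]
[-0.553, -0.684, 0.222, 0.0, 0.0, -0.394] [0.38  0.327 0.338]
[-0.401, -0.783, 0.222, 0.0, 0.0, -0.394] [0.437 0.208 0.305]
[-0.0, 0.0, 0.667, -0.0, -0.0, 0.0] [0.437 0.208 0.205]
```

play_rows:
  series:
    - [-0.68, -0.56, 0.22, 0, 0, -0.39]
    - [-0.68, -0.56, 0.22, 0, 0, -0.39]
    - [-0.68, -0.56, 0.22, 0, 0, -0.39]
    - [-0.68, -0.56, 0.22, 0, 0, -0.39]
  fingers: 0.2
  squeeze: 15

```text
time: 1.35
ee_pos: [0.3263, 0.4412, 0.3709]
eef_rot: [0.122, 0.993, -0.001, 0.0]
ft_force: [-0.5, 0.4, 0.2]
width: 0.0628
grip_force: 0.0
```

play_rows:
  series:
    - [-0.55, -0.68, 0.22, 0, 0, -0.39]
    - [-0.55, -0.68, 0.22, 0, 0, -0.39]
    - [-0.55, -0.68, 0.22, 0, 0, -0.39]
    - [-0.55, -0.68, 0.22, 0, 0, -0.39]

```text
time: 1.75
ee_pos: [0.3816, 0.323, 0.3379]
eef_rot: [0.02, 1.0, -0.001, -0.0]
ft_force: [-0.2, 0.9, -0.3]
width: 0.0528
grip_force: 0.0
```

play_rows:
  series:
    - [-0.4, -0.78, 0.22, 0, 0, -0.39]
    - [-0.4, -0.78, 0.22, 0, 0, -0.39]
    - [-0.4, -0.78, 0.22, 0, 0, -0.39]
    - [-0.4, -0.78, 0.22, 0, 0, -0.39]
    - [-0.4, -0.78, 0.22, 0, 0, -0.39]

```text
time: 2.25
ee_pos: [0.4357, 0.2089, 0.306]
eef_rot: [-0.085, 0.996, 0.0, 0.0]
ft_force: [-1.1, 0.4, 0.0]
width: 0.0524
grip_force: 0.0
```

```bash
python3 - <<'E'
from h import *
a=now();print(row(a,arc(0)),status.read_state()["width"])
E
```

```text
[-0.009, -0.009, 0.673, 0.001, 0.0, -0.014] 0.052433792264753545
```

play_rows:
  series:
    - [-0.01, -0.01, 0.3, 0, 0, -0.01]
    - [-0.01, -0.01, 0.55, 0, 0, -0.01]
    - [-0.01, -0.01, 0.67, 0, 0, -0.01]
    - [-0.01, -0.01, 0.67, 0, 0, -0.01]

```text
time: 2.65
ee_pos: [0.4358, 0.2089, 0.2033]
eef_rot: [-0.09, 0.996, -0.001, -0.002]
ft_force: [-0.3, 0.3, -0.0]
width: 0.052
grip_force: 0.0
```

play_rows:
  series:
    - [0, 0, 0, 0, 0, 0]
    - [0, 0, 0, 0, 0, 0]
    - [0, 0, 0, 0, 0, 0]
    - [0, 0, 0, 0, 0, 0]
    - [0, 0, 0, 0, 0, 0]
  fingers: -1
  squeeze: 15

```text
time: 3.15
ee_pos: [0.4373, 0.2083, 0.2061]
eef_rot: [-0.089, 0.996, 0.001, 0.001]
ft_force: [-0.6, 5.0, 2.6]
width: 0.0238
grip_force: 15.0
```

```bash
python3 - <<'E'
from h import *
s=status.read_state();print(s["width"],s["grip_force"],s["ft_force"],row(now(),arc(0)))
T=np.arange(0,1.66,.08)
A=[arc(t) for t in T]
for k in range(0,20,5): print(k,[row(A[k],A[k+j]) for j in range(1,6)])
cv2.imwrite("pics/t1.png",np.hstack([vision.camera("top")[90:290,80:330],vision.camera("side")[60:260,150:450]]))
E
```

```text
0.02380963088751027 14.99625664204359 [-0.58933793  5.04849993  2.55076329] [0.001, -0.003, 0.007, 0.004, 0.003, -0.001]
0 [[-0.007, -0.0, -0.072, 0.0, 0.0, 0.0], [-0.019, -0.0, -0.143, 0.0, 0.0, 0.0], [-0.037, -0.0, -0.213, 0.0, 0.0, 0.0], [-0.06, 0.0, -0.281, 0.0, 0.0, 0.0], [-0.089, 0.0, -0.347, 0.0, 0.0, 0.0]]
5 [[-0.034, -0.0, -0.064, 0.0, 0.0, 0.0], [-0.073, -0.0, -0.124, 0.0, 0.0, 0.0], [-0.117, -0.0, -0.181, 0.0, 0.0, 0.0], [-0.165, -0.0, -0.235, 0.0, 0.0, 0.0], [-0.217, -0.0, -0.285, 0.0, 0.0, 0.0]]
10 [[-0.056, 0.0, -0.045, 0.0, 0.0, 0.0], [-0.116, 0.0, -0.086, 0.0, 0.0, 0.0], [-0.178, 0.0, -0.122, 0.0, 0.0, 0.0], [-0.243, 0.0, -0.152, 0.0, 0.0, 0.0], [-0.311, 0.0, -0.178, 0.0, 0.0, 0.0]]
15 [[-0.069, -0.0, -0.02, 0.0, 0.0, 0.0], [-0.14, -0.0, -0.034, 0.0, 0.0, 0.0], [-0.212, -0.0, -0.043, 0.0, 0.0, 0.0], [-0.284, 0.0, -0.045, 0.0, 0.0, 0.0], [-0.356, -0.0, -0.043, 0.0, 0.0, 0.0]]
```

View pics/t1.png

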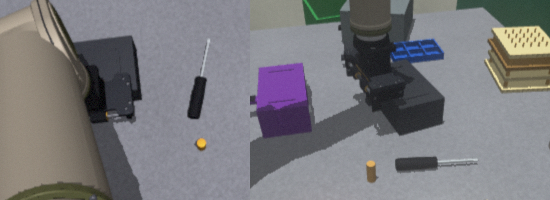

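The fingers are on the tab at the front of the case, near (370,85) in the side crop. The width reads 23.8 mm, which matches the 24 mm tab. Next I'll follow the arc.

play_rows:
  series:
    - [-0.01, 0, -0.07, 0, 0, 0]
    - [-0.02, 0, -0.14, 0, 0, 0]
    - [-0.04, 0, -0.21, 0, 0, 0]
    - [-0.06, 0, -0.28, 0, 0, 0]
    - [-0.09, 0, -0.345, 0, 0, 0]

```text
time: 3.75
ee_pos: [0.4503, 0.2107, 0.2577]
eef_rot: [-0.089, 0.996, 0.001, 0.0]
ft_force: [0.3, 7.0, -2.8]
width: 0.0241
grip_force: 15.0
```

play_rows:
  series:
    - [-0.035, 0, -0.065, 0, 0, 0]
    - [-0.075, 0, -0.125, 0, 0, 0]
    - [-0.115, 0, -0.18, 0, 0, 0]
    - [-0.165, 0, -0.235, 0, 0, 0]
    - [-0.215, 0, -0.285, 0, 0, 0]

```text
time: 4.25
ee_pos: [0.4821, 0.2165, 0.3001]
eef_rot: [-0.089, 0.996, 0.001, -0.0]
ft_force: [1.8, 7.7, -5.7]
width: 0.0238
grip_force: 15.0
```

```bash
python3 - <<'E'
from h import *
s=status.read_state();print(s["width"],s["grip_force"],s["ft_force"],row(now(),arc(.8)))
E
```

```text
0.02382920868839105 14.999112063087523 [ 1.75117782  7.66853996 -5.68793371] [-0.002, -0.004, 0.003, 0.004, 0.0, 0.001]
```

play_rows:
  series:
    - [-0.055, 0, -0.045, 0, 0, 0]
    - [-0.115, 0, -0.085, 0, 0, 0]
    - [-0.18, 0, -0.12, 0, 0, 0]
    - [-0.245, 0, -0.15, 0, 0, 0]
    - [-0.31, 0, -0.18, 0, 0, 0]

```text
time: 4.75
ee_pos: [0.5277, 0.2249, 0.3264]
eef_rot: [-0.089, 0.996, 0.001, -0.001]
ft_force: [-0.1, 8.8, -11.2]
width: 0.0235
grip_force: 15.0
```

play_rows:
  series:
    - [-0.07, 0, -0.02, 0, 0, 0]
    - [-0.14, 0, -0.035, 0, 0, 0]
    - [-0.21, 0, -0.043, 0, 0, 0]
    - [-0.285, 0, -0.045, 0, 0, 0]
    - [-0.285, 0, -0.045, 0, 0, 0]

```text
time: 5.25
ee_pos: [0.5702, 0.2328, 0.3329]
eef_rot: [-0.089, 0.996, 0.001, -0.001]
ft_force: [-1.0, 7.7, -3.3]
width: 0.024
grip_force: 15.0
```

```bash
python3 - <<'E'
from h import *
s=status.read_state();print(s["width"],s["grip_force"],s["ft_force"],row(now(),arc(1.52)))
cv2.imwrite("pics/t2.png",vision.camera("side"))
E
```

```text
0.024000518966608708 15.000656968331896 [-1.02925132  7.72073138 -3.25018964] [0.0, -0.007, -0.002, 0.004, -0.002, 0.001]
```

View pics/t2.png

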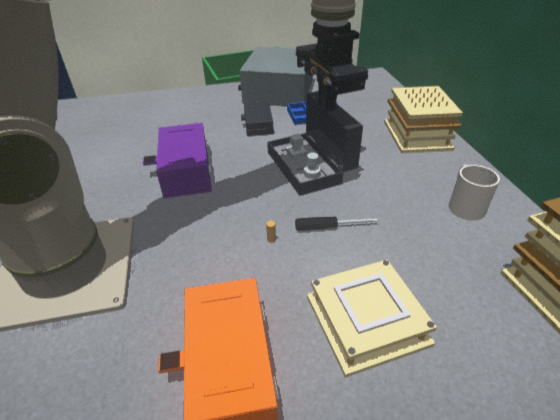

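The lid stands upright in the gripper. Both masters can be seen, and the near one, at (312,165), looks round. Next I'll release the tab and back off.

play_rows:
  series:
    - [0, 0, 0, 0, 0, 0]
    - [0, 0, 0, 0, 0, 0]
    - [0, 0, 0, 0, 0, 0]
    - [0, 0, 0, 0, 0, 0]
  fingers: 0.3

```text
time: 5.7
ee_pos: [0.5703, 0.2305, 0.3336]
eef_rot: [-0.088, 0.996, -0.0, 0.0]
ft_force: [-0.4, 0.6, 0.4]
width: 0.0481
grip_force: 0.0
```

play_rows:
  series:
    - [0, 0, -0.3, 0, 0, 0]
    - [0, 0, -0.6, 0, 0, 0]
    - [0.6, 0, -0.6, 0, 0, 0]
    - [1, 0, -0.6, 0, 0, 0]
    - [1, 0, -0.6, 0, 0, 0]

```text
time: 6.2
ee_pos: [0.421, 0.2039, 0.4236]
eef_rot: [-0.088, 0.996, 0.0, 0.0]
ft_force: [0.2, -0.0, 0.7]
width: 0.057
grip_force: 0.0
```

```bash
python3 - <<'E'
from h import *
im=vision.camera("side")
print(status.read_state()["time"])
for c in K:
    if c=="top": vision.camera(c)
    print(c,[(round(d["conf"],2),np.round(d["point"],3)) for d in spotter.boxes_of(c,"round_master")])
print([(s,cw(0,s,.062).round(3),proj("side",[cw(0,s,.062)]).round()) for s in(.048,-.048)])
cv2.imwrite("pics/t3.png",cv2.resize(im[70:220,220:420],None,fx=3.5,fy=3.5,interpolation=cv2.INTER_CUBIC))
E
```

```text
6.25
top [(0.67, array([0.516, 0.163, 0.026]))]
side [(0.81, array([0.519, 0.169, 0.032]))]
[(0.048, array([0.508, 0.269, 0.062]), array([[296., 136.]])), (-0.048, array([0.524, 0.175, 0.062]), array([[313., 155.]]))]
```

View pics/t3.png

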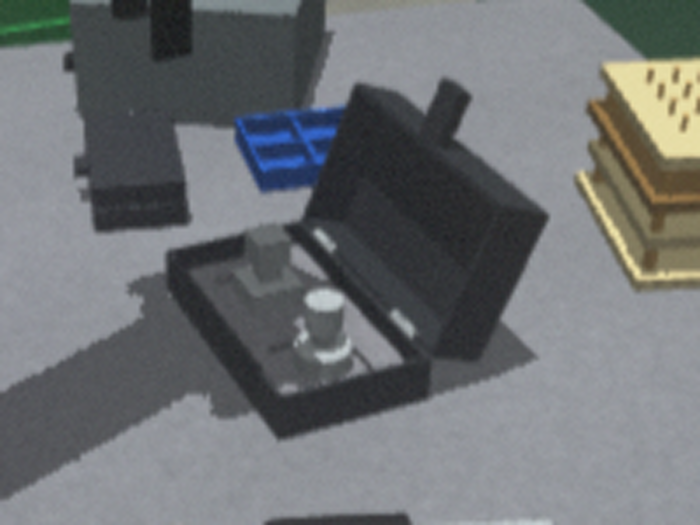

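The lid rests open on its stop. The round master stands at case y = -48 mm; its knob top at (313,155) matches the prediction.

```bash
python3 - <<'E'
from h import *
a=now();t=tcp(cw(0,-.048,.053),RC);u=(t[0]+[0,0,.08],RC)
print(row(a,u),row(u,t),t[0])
E
```

```text
[-0.637, -0.315, 0.852, 0.002, 0.003, -0.001] [0.0, 0.0, 0.533, 0.0, 0.0, 0.0] [0.52449895 0.17475841 0.2165    ]
```

play_rows:
  series:
    - [-0.25, -0.13, 0.2, 0, 0, 0]
    - [-0.45, -0.23, 0.4, 0, 0, 0]
    - [-0.637, -0.315, 0.65, 0, 0, 0]
    - [-0.637, -0.315, 0.852, 0, 0, 0]
    - [-0.637, -0.315, 0.852, 0, 0, 0]
  fingers: 0.2

```text
time: 6.9
ee_pos: [0.5252, 0.1739, 0.2911]
eef_rot: [-0.088, 0.996, -0.002, -0.003]
ft_force: [-1.1, 0.3, 0.8]
width: 0.0522
grip_force: 0.0
```

play_rows:
  series:
    - [0, 0, 0.2, 0, 0, 0]
    - [0, 0, 0.4, 0, 0, 0]
    - [0, 0, 0.53, 0, 0, 0]
    - [0, 0, 0.53, 0, 0, 0]

```text
time: 7.3
ee_pos: [0.5247, 0.1751, 0.2153]
eef_rot: [-0.089, 0.996, -0.0, -0.001]
ft_force: [-0.5, 0.2, 0.1]
width: 0.0524
grip_force: 0.0
```

play_rows:
  series:
    - [0, 0, 0, 0, 0, 0]
    - [0, 0, 0, 0, 0, 0]
    - [0, 0, 0, 0, 0, 0]
    - [0, 0, 0, 0, 0, 0]
    - [0, 0, 0, 0, 0, 0]
  fingers: -1
  squeeze: 35

```text
time: 7.8
ee_pos: [0.5252, 0.1753, 0.2171]
eef_rot: [-0.089, 0.996, 0.001, 0.001]
ft_force: [-0.1, 2.0, 5.2]
width: 0.025
grip_force: 35.0
```

```bash
python3 - <<'E'
from h import *
s=status.read_state();print(s["width"],s["grip_force"],s["ft_force"],s["ee_pos"])
t=tcp(cw(0,-.048,.053),RC);print(row(now(),t))
u=(t[0]+[0,0,.1],RC)
v=tcp([F[0],F[1],.048+.043+.08],RC);m=((u[0]*2+v[0])/3,RC);n=((u[0]+2*v[0])/3,RC);print(row(u,m),row(m,n),row(n,v))
E
```

```text
0.024951406917439977 34.991594643797725 [-0.13675162  2.0406751   5.20496297] [0.52520014 0.17531335 0.21711046]
[0.005, -0.003, 0.004, 0.002, 0.003, -0.001]
[0.205, -0.872, -0.04, 0.0, 0.0, 0.0] [0.205, -0.872, -0.04, 0.0, 0.0, 0.0] [0.205, -0.872, -0.04, 0.0, 0.0, 0.0]
```

play_rows:
  series:
    - [0, 0, -0.1, 0, 0, 0]
    - [0, 0, -0.25, 0, 0, 0]
    - [0, 0, -0.45, 0, 0, 0]
    - [0, 0, -0.6, 0, 0, 0]
    - [0, 0, -0.67, 0, 0, 0]

```text
time: 8.3
ee_pos: [0.5252, 0.1747, 0.3195]
eef_rot: [-0.088, 0.996, 0.0, 0.001]
ft_force: [0.9, -0.8, -2.6]
width: 0.025
grip_force: 35.0
```

play_rows:
  series:
    - [0, 0, 0, 0, 0, 0]
    - [0, 0, 0, 0, 0, 0]

```text
time: 8.5
ee_pos: [0.5245, 0.1747, 0.3158]
eef_rot: [-0.088, 0.996, -0.0, -0.001]
ft_force: [0.1, 0.5, -2.4]
width: 0.0247
grip_force: 35.0
```

```bash
python3 - <<'E'
from h import *
s=status.read_state();print(s["width"],s["grip_force"],s["ft_force"],s["ee_pos"])
cv2.imwrite("pics/t4.png",cv2.resize(vision.camera("side")[40:240,220:420],None,fx=2.5,fy=2.5))
E
```

```text
0.024680668599292046 34.998375470750034 [ 0.13207465  0.54015886 -2.38933666] [0.52452291 0.1747181  0.31584634]
```

View pics/t4.png

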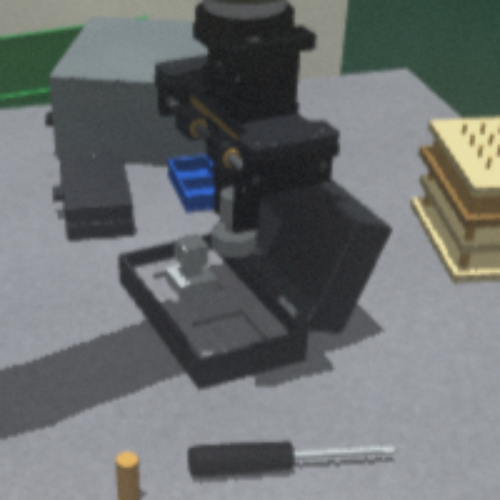

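The master hangs upright in the fingers at (235,235), and the lid is still open. Next I'll carry it across.

play_rows:
  series:
    - [0.03, -0.12, -0.04, 0, 0, 0]
    - [0.08, -0.32, -0.04, 0, 0, 0]
    - [0.13, -0.55, -0.04, 0, 0, 0]
    - [0.17, -0.75, -0.04, 0, 0, 0]
    - [0.205, -0.87, -0.04, 0, 0, 0]

```text
time: 9.05
ee_pos: [0.5171, 0.0374, 0.3219]
eef_rot: [-0.087, 0.996, -0.001, -0.001]
ft_force: [0.3, -0.1, -2.9]
width: 0.0248
grip_force: 35.0
```

play_rows:
  series:
    - [0.03, -0.12, -0.04, 0, 0, 0]
    - [0.08, -0.32, -0.04, 0, 0, 0]
    - [0.13, -0.55, -0.04, 0, 0, 0]
    - [0.17, -0.75, -0.04, 0, 0, 0]
    - [0.205, -0.87, -0.04, 0, 0, 0]

```text
time: 9.55
ee_pos: [0.5093, -0.0963, 0.328]
eef_rot: [-0.087, 0.996, -0.0, -0.001]
ft_force: [-0.1, 0.6, -2.7]
width: 0.0251
grip_force: 35.0
```

play_rows:
  series:
    - [0.03, -0.12, -0.04, 0, 0, 0]
    - [0.08, -0.32, -0.04, 0, 0, 0]
    - [0.13, -0.55, -0.04, 0, 0, 0]
    - [0.17, -0.75, -0.04, 0, 0, 0]
    - [0.205, -0.87, -0.04, 0, 0, 0]

```text
time: 10.05
ee_pos: [0.5017, -0.23, 0.334]
eef_rot: [-0.087, 0.996, -0.0, -0.001]
ft_force: [-0.5, 0.1, -3.2]
width: 0.0247
grip_force: 35.0
```

play_rows:
  series:
    - [0, 0, 0, 0, 0, 0]
    - [0, 0, 0, 0, 0, 0]

```text
time: 10.25
ee_pos: [0.5024, -0.2271, 0.3339]
eef_rot: [-0.088, 0.996, 0.0, -0.001]
ft_force: [-0.1, 0.2, -1.3]
width: 0.0247
grip_force: 35.0
```

```bash
python3 - <<'E'
from h import *
s=status.read_state();print(s["width"],s["grip_force"],s["ft_force"],s["ee_pos"])
t=tcp([F[0],F[1],.048+.043],RC);print(row(now(),t),t[0])
im=vision.camera("side");cv2.circle(im,tuple(int(v) for v in proj("side",[[F[0],F[1],.048]])[0]),1,(0,0,255),-1)
cv2.imwrite("pics/t5.png",cv2.resize(im[200:380,280:460],None,fx=3,fy=3))
E
```

```text
0.024692371082402412 34.99857576331124 [-0.14472183  0.19587005 -1.2537192 ] [ 0.50244954 -0.22713186  0.33391568]
[-0.003, -0.007, 0.529, 0.001, -0.003, -0.004] [ 0.503  -0.228   0.2545]
```

View pics/t5.png

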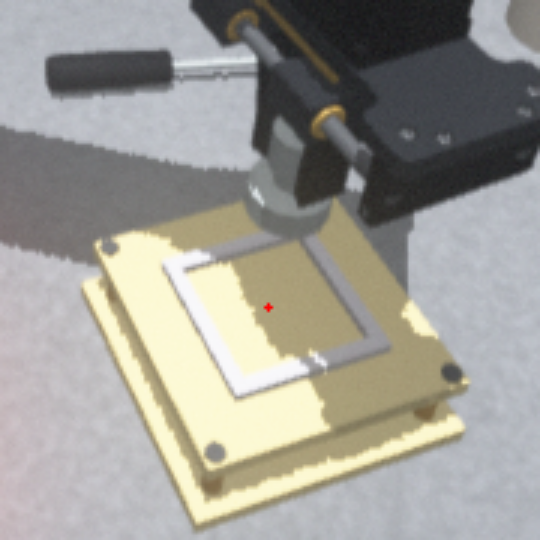

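The red mark at (268,307) sits at the nest's centre, and the held master is above it. Next I'll lower it, slowing near the floor.

play_rows:
  series:
    - [0, -0.01, 0.15, 0, 0, 0]
    - [0, -0.01, 0.3, 0, 0, 0]
    - [0, -0.01, 0.42, 0, 0, 0]
    - [0, -0.01, 0.48, 0, 0, 0]
    - [0, -0.01, 0.5, 0, 0, 0]

```text
time: 10.8
ee_pos: [0.5033, -0.2273, 0.2588]
eef_rot: [-0.089, 0.996, 0.0, -0.001]
ft_force: [0.4, -0.3, -2.4]
width: 0.0248
grip_force: 35.0
```

play_rows:
  series:
    - [0, 0, 0, 0, 0, 0]
    - [0, 0, 0.01, 0, 0, 0]
    - [0, 0, 0.02, 0, 0, 0]
    - [0, 0, 0.02, 0, 0, 0]

```text
time: 11.2
ee_pos: [0.5034, -0.2282, 0.257]
eef_rot: [-0.088, 0.996, -0.0, 0.0]
ft_force: [0.3, 0.2, -1.7]
width: 0.025
grip_force: 35.0
```

play_rows:
  series:
    - [0, 0, 0.005, 0, 0, 0]
    - [0, 0, 0.01, 0, 0, 0]
    - [0, 0, 0.01, 0, 0, 0]

```text
time: 11.5
ee_pos: [0.5033, -0.2283, 0.2552]
eef_rot: [-0.088, 0.996, 0.0, 0.0]
ft_force: [0.5, 0.7, -2.9]
width: 0.0249
grip_force: 35.0
```

play_rows:
  series:
    - [0, 0, 0.007, 0, 0, 0]
    - [0, 0, 0.007, 0, 0, 0]
    - [0, 0, 0.007, 0, 0, 0]

```text
time: 11.8
ee_pos: [0.5035, -0.2283, 0.2551]
eef_rot: [-0.088, 0.996, 0.0, 0.0]
ft_force: [-4.5, 2.3, 8.6]
width: 0.025
grip_force: 35.0
```

Contact: the vertical force is now +8.6 N. Next I'll release and retreat upward.

play_rows:
  series:
    - [0, 0, 0, 0, 0, 0]
    - [0, 0, 0, 0, 0, 0]
    - [0, 0, 0, 0, 0, 0]
    - [0, 0, 0, 0, 0, 0]
    - [0, 0, 0, 0, 0, 0]
  fingers: 0.3

```text
time: 12.3
ee_pos: [0.5033, -0.2282, 0.2541]
eef_rot: [-0.088, 0.996, 0.0, -0.0]
ft_force: [1.1, 0.3, -0.6]
width: 0.0537
grip_force: 0.0
```

play_rows:
  series:
    - [0, 0, -0.15, 0, 0, 0]
    - [0, 0, -0.4, 0, 0, 0]
    - [0, 0, -0.7, 0, 0, 0]
    - [0, 0, -1, 0, 0, 0]
    - [0, 0, -1, 0, 0, 0]

```text
time: 12.8
ee_pos: [0.5041, -0.2292, 0.4103]
eef_rot: [-0.088, 0.996, -0.001, 0.005]
ft_force: [0.4, -0.6, -0.2]
width: 0.0564
grip_force: 0.0
```

```bash
python3 - <<'E'
from h import *
im=vision.camera("side")
print([(round(d["conf"],2),np.round(d["point"],3)) for d in spotter.boxes_of("side","round_master")],status.read_state()["ft_force"])
cv2.imwrite("pics/t6.png",im)
E
```

```text
[(0.84, array([ 0.495, -0.234,  0.069]))] [ 0.34813176  1.31659443 -0.80361903]
```

View pics/t6.png

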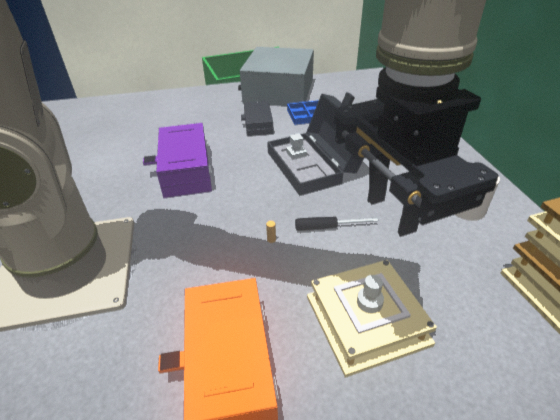

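The round master stands upright in the nest at (371,293), the lid is open at (330,140), and the gripper is clear of everything.

```bash
python3 -c "
from bench import job
print(job.close_job())"
```

```text
the job is handed in; nothing more can be done
None
```

The job is handed in at about 13 s of the 59 s limit: the final picture shows the case lid open, the round master upright in the fixture's nest and the gripper clear; no verdict was returned.

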